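# Load the electrode drying station

### The job

Unclip the blue cover of the drying station by pinching its two orange snap tabs inward, lift it off and lay it flat, tabs up, wholly on the green mat. Then stand every electrode from the slanted rack upright in the station's cells, glass foot down on the cell floor, and when all are in, press the green start button fully down; the cover must be lying on the mat at the end. Never let an electrode fall onto the bench, and leave the other things on the bench alone.

Things in the scene. Friction and masses are not known exactly. Their poses are not given: they have to be found in the camera images.
- station: White fixed drying station, 97 mm tall. Origin on the bench under the middle of its bay, z up; housing x = -58..58, y = -115..145 mm. A row of four cells at x = 0, y = -69, -23, 23, 69 mm, each 28 (x) by 26 (y) mm wide, floor at z = 12 mm, mouth at z = 92 mm. The blue cover lies recessed over all mouths. Dark catches at y = 0 +-14, |x| = 23..35 mm, top at z = 124 mm, hold the cover's tabs.
- cover: Loose blue clip-in cover, plate 44 (x) x 204 (y) x 5 mm, about 0.16 kg. Origin at the centre of its flat underside, z up; clipped in, the origin is at z = 92 mm in the station's frame, same yaw. Two orange snap tabs stand up at y = 0, one at +x, one at -x, to 71 mm above the underside; hooked under the catches they keep it down until both are pinched in. It lies steadily on its underside.
- cover_grip (a point): Midway between the tabs' ribbed pads, 60 mm above the cover's underside: where to pinch, along the cover's x. Over the outside the pads (24 mm wide, from 37 to 71 mm above the underside) measure 62 mm here and 67 mm at the top at rest, 37 mm fully pressed, then upright and parallel. A pinch of about 25 N presses them and carries the cover. Tips 19 mm below it clear the catches by 9 mm.
- cover_end1 (a point): Middle of the cover's +y end edge, on the underside (102 mm from its origin).
- cover_end2 (a point): Middle of the cover's -y end edge, on the underside (102 mm from its origin).
- tab_a (a joint): Snap tab on the cover's +x side: 0 = sprung out (hooked, leaning outward), 0.22 rad = pressed fully in, about 8 N; the hook is clear of its catch from about 0.18. Springs out when let go.
- tab_b (a joint): Snap tab on the cover's -x side, the same.
- mat: Green mat, 250 (x) x 100 (y) x 4 mm, fixed flat on the bench. Origin at the centre of its underside; its top is 4 mm above.
- rack: White fixed slanted rack, base 120 (x) x 206 (y) mm, origin at the base's centre on the bench, z up. Four channels at y = -72, -24, 24, 72 mm hold electrodes leaning 30 degrees from upright, heads towards the rack's -x, feet at x = 35 mm, 22 mm above the bench. The rack covers only the lower 95 mm of an electrode; the head is free on all sides. Lift out along the axis.
- electrode1: Loose pH electrode, absent in some starts: a straight grey shaft of 12 mm diameter and 115 mm length with a blue cylindrical head of 18 mm diameter and 40 mm length on top, 155 mm in all, about 60 g. Origin at the centre of its foot (the glass tip); its z runs along the axis from foot to head.
- electrode2: Loose pH electrode, absent in some starts: a straight grey shaft of 12 mm diameter and 115 mm length with a blue cylindrical head of 18 mm diameter and 40 mm length on top, 155 mm in all, about 60 g. Origin at the centre of its foot (the glass tip); its z runs along the axis from foot to head.
- electrode3: Loose pH electrode, absent in some starts: a straight grey shaft of 12 mm diameter and 115 mm length with a blue cylindrical head of 18 mm diameter and 40 mm length on top, 155 mm in all, about 60 g. Origin at the centre of its foot (the glass tip); its z runs along the axis from foot to head.
- electrode4: Loose pH electrode, absent in some starts: a straight grey shaft of 12 mm diameter and 115 mm length with a blue cylindrical head of 18 mm diameter and 40 mm length on top, 155 mm in all, about 60 g. Origin at the centre of its foot (the glass tip); its z runs along the axis from foot to head.
- start (a joint): Travel of the green start button, 0 up, 0.006 m fully down, about 5 N; springs back.
- start_top (a point): Centre of the top of the green start button (24 mm diameter), on the station's top at its y = 123 mm, 119 mm above the bench; pressed straight down.
- wash_bottle: Bystander: white bottle with red cap, 68 mm diameter, 150 mm tall. Origin under it.
- amber_jar: Bystander: amber jar, 60 mm diameter, 85 mm tall. Origin under it.
- beaker: Bystander: glass beaker, 70 mm diameter, 85 mm tall. Origin under it.
- mug: Bystander: red mug, 76 mm diameter, 85 mm tall. Origin under it.
- vial: Bystander: small glass vial, 28 mm diameter, 45 mm tall. Origin under it.
- tip_box: Bystander: yellow open box of pipette tips, 80 x 120 mm, 58 mm tall. Origin under it.
- weight: Bystander: small brass calibration weight, 26 mm diameter, 36 mm tall. Origin under it.

How it is judged:
By the outcome, as a careful person would: the job done as asked, in the order asked, and still so for the second after the job is handed in, with the robot touching nothing.
Of electrode1, electrode2, electrode3, electrode4 only 2 to 4 are there at a start; the rules pass over those that are not, and their reading is None.
At some moment in a run one of cover may be knocked a few centimetres aside while the robot is not near it.
It also fails if it takes over 210 s, if anything falls off the work surface, if the arm or the gripper's body presses on something with over 40 N, if the wrist force passes 120 N, or if a joint passes its speed limit or range.

### The arm

A 6-joint arm with a two-finger parallel gripper is mounted at the origin on the work surface. World frame = base frame: x ahead of the robot, y to its left, z up, the work surface at z = 0. Lengths are in mm, angles in degrees, forces in N, time in s.
With the tool pointing down it reaches from about 300 to 850 mm from the base axis. Payload 4.2 kg.
Tool frame: the origin (TCP) lies at the very end of the fingers, on their centre line; the grasp point (between the pads) lies 19 mm behind it; z points along the fingers, y is the line along which they close (so a half turn about z gives the same grasp; the last joint's range is limited). The gripper opens to 91 mm and grips with 3 to 60 N. Pads are 32 mm wide; open, the fingers measure 118 mm over their backs; the gripper's body (76 mm by 178 mm) begins 60 mm behind the grasp point.
Start: joints at [75.057, 18.312, 89.639, -0, 72.044, -1.146], TCP at [137.127, 558.426, 213.976] pointing down, gripper open.
Joint ranges: [-177.97, 177.97], [-48.28, 115.42], [12.27, 149.76], [-77.06, 257.06], [2.81, 150.46], [-146.56, 146.56]. Speed limits (degrees/s): [147.25, 147.25, 180, 180, 180, 180].

### API

Orientations are given as [roll, pitch, yaw] about the fixed x, y, z axes, in that order (R = Rz(yaw) Ry(pitch) Rx(roll)).
In Python, from workcell import env, eyes gives the robot as it stands.
- The arm moves only by the tool send_rows, never from a script. Its argument "targets" is text: rows parted by semicolons, each of 7 numbers parted by spaces: the shift along the tool's x, y, z in m, then the turn, a rotation vector about the tool's x, y, z in degrees, then the opening in per cent of the stroke, from 0 (shut) to 100 (fully open). A call has 1 to 12 rows; each row is the pose to reach, as a shift and turn from the pose commanded when the call began, along the tool's axes at that moment; what a row does not reach only later rows make up. A row lasts 1/12 s, in which the tool goes at most 41.7 mm and 7.16 degrees, less where a joint would pass 70% of its speed; a pose out of reach is approached as far as the arm can. A call with a gripper value outside its range is refused whole. The fingers move at their own pace and stop on an object; "grip_force" is the grip in N (left out, the last holds). Time passes only in rows, so rows that repeat a pose let the fingers close. It gives the time, the measured TCP pose, the force, the opening and the grip force at its end, in the units of the state.
- env.state(): the state, without advancing time (a new reading comes with each control period).
- eyes.grab_frame(name): name is "scene" or "top" or "wrist"; returns a dict with "image" (480x640x3 uint8, blue, green, red), "fovy" (degrees; the focal length in pixels is half the picture's height over the tangent of half this angle, whatever the lens; pixels are square), "cx", "cy" (the principal point, pixels), "eye" and "attitude" of the camera in the world. Camera axes: x right, y up, looking along -z (the intrinsics and any distortion apply to the point x, -y, -z); pixel columns grow to the right and rows downward; lengths in mm; the calibration is good to about 2 mm. A picture is of the moment at which its call begins. There is no depth.
- env.job_done(): hands the job in; it is judged then, once.
The state is a dict: "time_s": time; "qpos": joint angles; "qvel": joint speeds; "effort": joint torques, N m; "ee_pos": TCP position; "ee_rot": TCP orientation; "force": force on the tool from outside, world axes, zero at the start; "torque": the same for the moment, N m; "gripper_width": finger opening in mm; "gripper_force": force on a finger pad.
Only numpy, scipy, OpenCV 4.12 (cv2) and the standard library are available. Lean on these libraries where they do the work, as an engineer would, in place of code of your own. Each camera call takes 0.05 s, during which the arm holds its last target. There are 200 camera calls.

## Working session

There is one attempt and no reset: what is moved stays moved. The work goes in short steps, Python scripts to look and compute and a tool call to move; the robot and the scene stay as the last step left them, time stands still between calls to the robot, and variables do not carry over. Pictures are saved under pics/ and viewed, at most 14 in all, crops included, and the job is handed in when it is done.

Besides the shell and the picture viewer there is one more tool, called after "Request:" in YAML: its name, and indented under it one key for each argument. send_rows: Moves the arm, as the interface text tells. Its arguments: {"type":"object","properties":{"targets":{"type":"string"},"grip_force":{"type":"number"}},"required":["targets"]}

```bash
ls; mkdir -p pics; python3 - <<'E'
from workcell import env, eyes
import cv2
s=env.state(); print(s)
for n in("scene","top"):
    f=eyes.grab_frame(n); cv2.imwrite(f"pics/{n}0.png",f["image"]); print(n,{k:v for k,v in f.items() if k!="image"})
E
```

```text
pics
{'time_s': 0.0, 'qpos': array([ 7.50557459e+01,  1.83509696e+01,  8.97078167e+01, -1.40066581e-04,
        7.20418579e+01, -1.14457385e+00]), 'qvel': array([-0.0109714 , -0.03089274, -0.02810572,  0.01929285,  0.08758016,
        0.09362981]), 'effort': array([ 6.91601745e-04, -4.12472177e+01, -2.31967521e+01,  7.29077635e-02,
        4.57148720e-02, -1.41799742e-04]), 'ee_pos': array([137.00961021, 557.91556752, 213.11744138]), 'ee_rot': array([-1.79899373e+02, -1.87725202e-03,  1.66200361e+02]), 'force': array([ 0.26893156,  0.81207789, -0.35395367]), 'torque': array([0.03214042, 0.0223579 , 0.05724335]), 'gripper_force': 0.0, 'gripper_width': 90.87219552997036}
scene {'fovy': 42.12803071952532, 'cx': 322.3051498096983, 'cy': 248.59035033666908, 'eye': array([1137.84146655, -365.66652607, 1233.84623857]), 'attitude': array([31.04912085, -0.2710955 , 55.78378724])}
top {'fovy': 42.11000279245872, 'cx': 316.63119113063266, 'cy': 242.52604086816052, 'eye': array([ 465.54107525,    9.63534515, 1343.07252678]), 'attitude': array([  7.56957872,  -0.61849527, -88.38278991])}
```

View pics/top0.png

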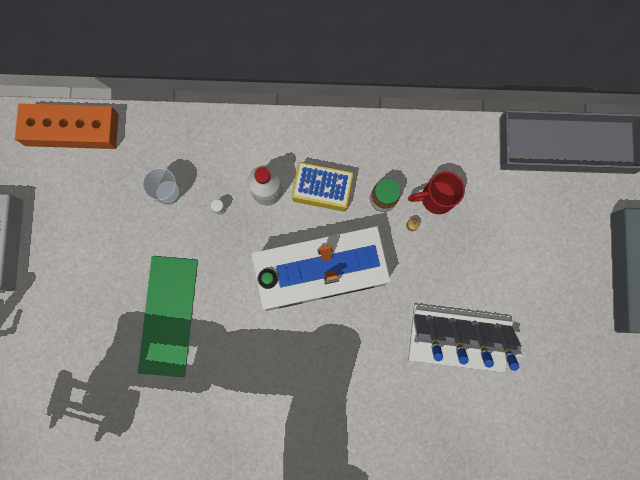

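View pics/scene0.png

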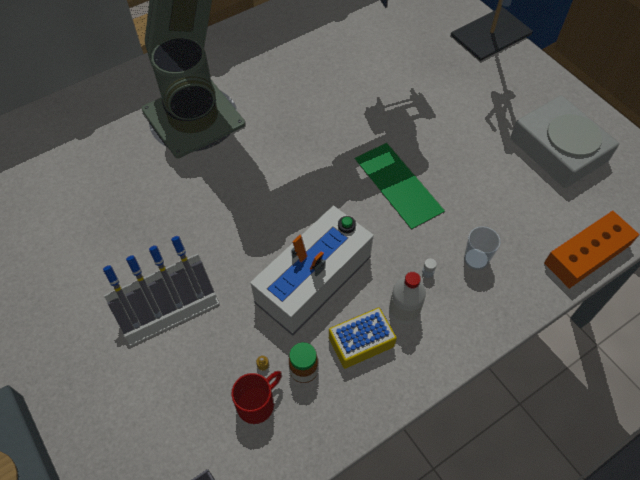

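Four electrodes in the rack (blue heads in top view at about (437,352), (462,355), (487,358), (513,362)); the cover is on the station with its tabs near (326,252) and (332,278), and the button is at (268,278). The mat is at about (168,316). Next I measure these.

```bash
cat > h.py <<'E'
import numpy as np, cv2
from scipy.spatial.transform import Rotation as R
from workcell import env, eyes
def grab(n, save=None):
    f=eyes.grab_frame(n)
    if save: cv2.imwrite(f"pics/{save}.png",f["image"])
    f["f"]=240/np.tan(np.radians(f["fovy"]/2)); f["R"]=R.from_euler("xyz",f["attitude"],degrees=True).as_matrix()
    return f
def ray(f,u,v):
    d=f["R"]@np.array([(u-f["cx"])/f["f"],-(v-f["cy"])/f["f"],-1.]); return f["eye"],d
def onz(f,uv,z):
    e,d=ray(f,*uv); return e+d*(z-e[2])/d[2]
def proj(f,p):
    c=f["R"].T@(np.array(p)-f["eye"]); return f["cx"]-f["f"]*c[0]/c[2], f["cy"]+f["f"]*c[1]/c[2]
def tri(fa,a,fb,b):
    A=np.zeros((3,3));B=np.zeros(3)
    for f,p in((fa,a),(fb,b)):
        e,d=ray(f,*p); d=d/np.linalg.norm(d); M=np.eye(3)-np.outer(d,d);A+=M;B+=M@e
    return np.linalg.solve(A,B)
HS={"blue":((105,120,60),(130,255,255)),"green":((45,120,30),(85,255,255)),"orange":((5,180,80),(16,255,255))}
def blobs(f,c,amin=25):
    m=cv2.inRange(cv2.cvtColor(f["image"],cv2.COLOR_BGR2HSV),*map(np.array,HS[c]))
    cs,_=cv2.findContours(m,cv2.RETR_EXTERNAL,cv2.CHAIN_APPROX_NONE)
    out=[(cv2.contourArea(k),cv2.minAreaRect(k),k) for k in cs if cv2.contourArea(k)>=amin]
    return sorted(out,key=lambda o:-o[0])
E
python3 - <<'E'
from h import *
np.set_printoptions(precision=1,suppress=True)
for n in("top","scene"):
    f=grab(n); print(n)
    for c in("green","blue","orange"):
        for a,r,k in blobs(f,c):
            M=cv2.moments(k); ce=(M["m10"]/M["m00"],M["m01"]/M["m00"])
            z={"green":4 if a>1500 else 119,"blue":97 if a>500 else 165,"orange":150}[c]
            print(c,a,np.array(ce),"->",onz(f,ce,z)[:2], *( [onz(f,p,z)[:2] for p in cv2.boxPoints(r)] if a>300 else []))
    print(proj(f,env.state()["ee_pos"]),proj(f,(0,0,0)))
E
```

```text
top
green 5205.0 [167.7 316.3] -> [476.  312.4] [357.3 367.4] [606.8 355.7] [598.7 256.7] [349.4 270.9]
green 468.0 [387.1 191. ] -> [ 736.9 -137.4] [ 760.8 -112.6] [ 762.3 -160.9] [ 713.1 -161.5] [ 711.7 -113.4]
green 94.0 [266.9 277.7] -> [556.   96.6]
blue 1920.5 [327.3 265.7] -> [585.2 -21.9] [581.9  81.6] [ 630.5 -116. ] [ 588.5 -125.7] [540.3  71.1]
blue 365.5 [309.2 181.2] -> [741.4  19.1] [721.7  39.2] [769.8  31.4] [763.6  -4.6] [715.5   3.5]
blue 248.5 [336.7 186.4] -> [732.8 -34.4]
blue 112.0 [512.5 362.2] -> [ 408.1 -370.2]
blue 109.0 [487.3 359. ] -> [ 412.8 -323.2]
blue 103.0 [462.3 356. ] -> [ 417.  -276.4]
blue 102.5 [437.2 352.8] -> [ 421.5 -229.5]
blue 64.5 [322.6 183.1] -> [738.4  -6.8]
orange 3790.0 [ 64.5 125.6] -> [842.  504.7] [799.7 596.8] [884.7 602. ] [884.6 405.7] [799.5 402.2]
orange 115.5 [325.6 252.2] -> [606.1 -16.6]
orange 54.0 [331. 276.] -> [560.4 -28.1]
(np.float64(-14.44245666835485), np.float64(508.8295805945456)) (np.float64(307.79229307507023), np.float64(555.9698404064858))
scene
green 3114.5 [399.3 185.5] -> [485.2 313.9] [354.7 271.8] [333.7 378.9] [603.3 357.3] [616.5 258.5]
green 541.5 [302.5 355.9] -> [ 760.7 -148.2] [ 723.8 -152.6] [ 750.6 -112.9] [ 795.5 -143. ] [ 769.3 -181.8]
green 82.5 [346.8 221.8] -> [559.7  97.3]
blue 1414.5 [305.8 264.4] -> [587.6 -26.9] [ 590.2 -123.2] [538.2  79.3] [583.5  82.6] [ 632.2 -117.5]
blue 1031.0 [362.1 332. ] -> [777.6 -19.3] [744.1 -59.1] [760.5  36.6] [811.   22.5] [794.1 -71.1]
blue 106.0 [109.6 273.5] -> [ 423.  -375.4]
blue 102.5 [132.6 263.4] -> [ 427.4 -328.5]
blue 99.0 [155.2 253.5] -> [ 431.7 -281.6]
blue 97.0 [177.3 243.8] -> [ 436.2 -234.7]
orange 2656.5 [594.2 244.2] -> [903.8 471.8] [867.  383.9] [862.9 586.3] [939.6 564.7] [940.2 368.9]
(np.float64(400.2346968827565), np.float64(-0.4031240052823932)) (np.float64(192.42673673571628), np.float64(117.41807826722103))
```

```bash
cat >> h.py <<'E'
def rows(*poses):
    """each pose: (xyz, rpy or 3x3). prints shift (m) & turn (deg) from the measured pose"""
    s=env.state(); R0=R.from_euler("xyz",s["ee_rot"],degrees=True)
    print("at",np.round(s["ee_pos"],1),np.round(s["ee_rot"],1),"w",round(s["gripper_width"],1),"gf",round(s["gripper_force"],1),"F",np.round(s["force"],1),"t",round(s["time_s"],1),"q",np.round(s["qpos"],0))
    for p,o in poses:
        T=R.from_matrix(o) if np.ndim(o)==2 else R.from_euler("xyz",o,degrees=True)
        print(np.round(R0.inv().apply(np.array(p)-s["ee_pos"])/1000,4),np.round((R0.inv()*T).as_rotvec(degrees=True),1))
E
python3 - <<'E'
from h import *
np.set_printoptions(precision=1,suppress=True)
rows(([585,-22,260],[180,0,103.8]))
a=grab("top");b=grab("scene")
for p,q in zip(blobs(a,"blue",95)[2:],blobs(b,"blue",95)[2:]): 
    print(np.array(p[1][0]),np.array(q[1][0]),tri(a,p[1][0],b,q[1][0]))
f=a; k=[x[2] for x in blobs(f,"green") if x[0]>1500][0]
r=cv2.minAreaRect(k); print(onz(f,r[0],4),[onz(f,p,4)[:2] for p in cv2.boxPoints(r)])
E
```

```text
at [137.  558.1 213.4] [-179.9   -0.   166.2] w 91.1 gf 0.0 F [ 0.5 -0.1 -0.1] t 0.2 q [75. 18. 90. -0. 72. -1.]
[-0.6 -0.5 -0. ] [-0.1  0.  62.4]
[335.5 185.6] [109.5 273.5] [ 654.3 -196.4  498.3]
[512.5 362.1] [132.7 263.4] [ 419.7 -346.7  175.5]
[487.5 358.9] [155.5 253.5] [ 424.7 -300.1  176. ]
[462.3 355.7] [177.3 243.6] [ 429.2 -253.9  176.6]
[476.5 312.8   4. ] [array([357.3, 367.4]), array([606.8, 355.7]), array([598.7, 256.7]), array([349.4, 270.9])]
```

```bash
sed -i '1a np.set_printoptions(precision=4,suppress=True)' h.py; python3 - <<'E'
from h import *
rows(([585,-22,260],[180,0,103.8]))
a=grab("top");b=grab("scene")
P=[p[1][0] for p in blobs(a,"blue",95) if p[1][0][0]>420];Q=[p[1][0] for p in blobs(b,"blue",90) if p[1][0][0]<200]
for p,q in zip(sorted(P),sorted(Q)[::-1]): print(tri(a,p,b,q))
E
```

```text
at [137.1 558.3 213.7] [-180.    -0.   166.2] w 91.0 gf 0.0 F [ 0.3 -0.7  0.4] t 0.3 q [75. 18. 90.  0. 72. -1.]
[-0.5734 -0.4567 -0.0461] [-0.   0.  62.4]
[ 421.6047 -232.9921  143.6738]
[ 417.2458 -280.4246  143.5783]
[ 412.529  -328.4991  143.4658]
[ 407.6304 -376.5795  142.9175]
```

Request:
send_rows:
  targets: "-0.02 -0.016 -0.04 0 0 3 100;-0.573 -0.457 -0.046 0 0 62.4 100;-0.573 -0.457 -0.046 0 0 62.4 100;-0.573 -0.457 -0.046 0 0 62.4 100;-0.573 -0.457 -0.046 0 0 62.4 100;-0.573 -0.457 -0.046 0 0 62.4 100;-0.573 -0.457 -0.046 0 0 62.4 100;-0.573 -0.457 -0.046 0 0 62.4 100;-0.573 -0.457 -0.046 0 0 62.4 100;-0.573 -0.457 -0.046 0 0 62.4 100;-0.573 -0.457 -0.046 0 0 62.4 100;-0.573 -0.457 -0.046 0 0 62.4 100"
  grip_force: 30

```text
time_s: 1.4
ee_pos: [431.5, 175.8, 256.4]
ee_rot: [179.9, -0.0, 103.8]
force: [0.9, 0.6, -0.4]
gripper_width: 91.2
gripper_force: 0.0
```

```bash
python3 - <<'E'
from h import *
rows(([585,-22,260],[180,0,103.8]))
E
```

```text
at [431.5 175.8 256.4] [179.9  -0.  103.8] w 91.2 gf 0.0 F [ 0.9  0.6 -0.4] t 1.4 q [21.  7. 99.  0. 74.  7.]
[-0.2287  0.102  -0.0035] [ 0.1 -0.  -0. ]
```

Request:
send_rows:
  targets: "-0.22 0.098 -0.003 0 0 0 100;-0.22 0.098 -0.003 0 0 0 100;-0.22 0.098 -0.003 0 0 0 100;-0.22 0.098 -0.003 0 0 0 100;-0.22 0.098 -0.003 0 0 0 100;-0.22 0.098 -0.003 0 0 0 100;-0.22 0.098 -0.003 0 0 0 100;-0.22 0.098 -0.003 0 0 0 100;-0.22 0.098 -0.003 0 0 0 100"

```text
time_s: 2.15
ee_pos: [577.7, -12.2, 258.8]
ee_rot: [-179.9, -0.1, 103.8]
force: [0.5, 0.3, -0.3]
gripper_width: 91.4
gripper_force: 0.0
```

```bash
python3 - <<'E'
from h import *
rows(([585.3,-22.2,133],[180,0,103.8]))
f=grab("wrist","w1"); print({k:v for k,v in f.items() if k in("eye","attitude","fovy")})
for c in("orange","green"):
  for a,r,k in blobs(f,c,60): print(c,a,np.array(r[0]),onz(f,r[0],163 if c=="orange" else 119))
for a,r,k in blobs(f,"blue",1000): print(a,r,onz(f,r[0],97),[onz(f,p,97)[:2] for p in cv2.boxPoints(r)])
E
```

```text
at [577.7 -12.2 258.8] [-179.9   -0.1  103.8] w 91.4 gf 0.0 F [ 0.5  0.3 -0.3] t 2.1 q [ -2.  17.  85.   0.  78. -16.]
[-0.0116  0.0051  0.1258] [-0.1 -0.1 -0. ]
{'fovy': 64.89460407461472, 'eye': array([560.7665,  62.4603, 428.9872]), 'attitude': array([-15.4366,   0.095 ,  13.7462])}
orange 857.5 [361.  239.5] [604.8084  -6.1676 163.    ]
orange 605.0 [301.962  238.3552] [562.5523 -15.6265 163.    ]
green 753.0 [331.  82.] [556.7529  98.2926 119.    ]
green 450.0 [433.2 372.4] [ 712.9024 -127.6982  119.    ]
9032.5 ((330.0, 215.0), (206.0, 50.0), 90.0) [582.6329  -7.6901  97.    ] [array([540.9985,  72.9222]), array([581.6612,  82.8662]), array([ 630.9373, -101.217 ]), array([ 583.7607, -112.8015])]
2009.0 ((490.5047302246094, 259.8915100097656), (51.28388977050781, 63.23070526123047), 29.05460548400879) [737.726  -13.5949  97.    ] [array([708.5839, -36.268 ]), array([718.1178,  20.9455]), array([766.2063,   8.5633]), array([758.5395, -50.2588])]
```

View pics/w1.png

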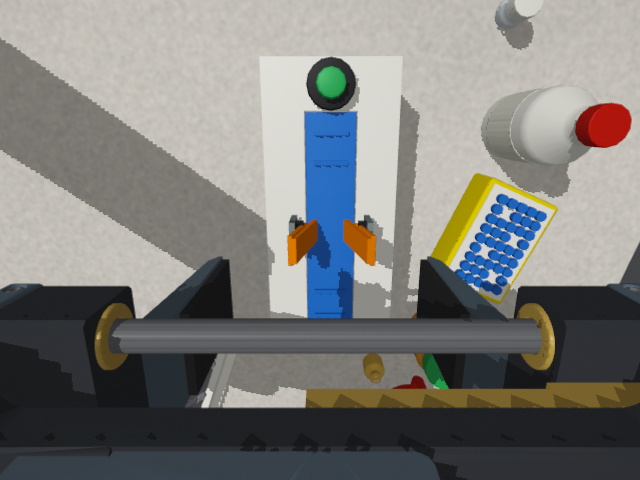

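The picture shows the cover square to the tool, tabs at (302,238) and (361,240), and the button at (331,82), which agrees with the top view. The next move settles the arm above the tabs.

Request:
send_rows:
  targets: "0 0 0.05 0 0 0 100;0 0 0.05 0 0 0 100;0 0 0.05 0 0 0 100;0 0 0.05 0 0 0 100;0 0 0.05 0 0 0 100"

```text
time_s: 2.62
ee_pos: [579.0, -12.1, 210.8]
ee_rot: [179.9, 0.0, 103.9]
force: [0.2, -0.6, 0.8]
gripper_width: 91.0
gripper_force: 0.0
```

```bash
python3 - <<'E'
from h import *
rows(([585.5,-21.6,133],[180,0,103.8]))
E
```

```text
at [579.  -12.1 210.8] [179.9   0.  103.9] w 91.0 gf 0.0 F [ 0.2 -0.6  0.8] t 2.6 q [ -2.  19.  90.   0.  72. -16.]
[-0.0108  0.0038  0.0778] [0.1 0.  0.1]
```

Request:
send_rows:
  targets: "-0.011 0.004 0.02 0 0 0 100;-0.011 0.004 0.045 0 0 0 100;-0.011 0.004 0.078 0 0 0 100;-0.011 0.004 0.078 0 0 0 100;-0.011 0.004 0.078 0 0 0 100"

```text
time_s: 3.03
ee_pos: [584.6, -22.2, 131.4]
ee_rot: [-179.9, -0.0, 103.8]
force: [0.2, -0.7, 0.1]
gripper_width: 91.4
gripper_force: 0.0
```

```bash
python3 - <<'E'
from h import *
rows(([585.5,-21.6,133],[180,0,103.8]))
f=grab("wrist")
for a,r,k in blobs(f,"orange",60): print(a,np.array(r[0]),onz(f,r[0],158))
E
```

```text
at [584.6 -22.2 131.4] [-179.9   -0.   103.8] w 91.4 gf 0.0 F [ 0.2 -0.7  0.1] t 3.0 q [ -3.  23.  95.   0.  62. -17.]
[ 0.0003  0.001  -0.0016] [-0.1 -0.   0. ]
2376.5 [371.7789 288.4323] [601.229   -3.6541 158.    ]
2334.0 [280.  288.5] [564.6398 -12.6852 158.    ]
```

Request:
send_rows:
  targets: "0 0.001 -0.0015 0 0 0 60;0 0.001 -0.0015 0 0 0 30;0 0.001 -0.0015 0 0 0 30;0 0.001 -0.0015 0 0 0 30;0 0.001 -0.0015 0 0 0 30;0 0.001 -0.0015 0 0 0 30;0 0.001 -0.0015 0 0 0 30;0 0.001 -0.0015 0 0 0 30"
  grip_force: 30

```text
time_s: 3.75
ee_pos: [586.7, -22.1, 134.1]
ee_rot: [179.8, 0.0, 103.8]
force: [-0.7, -0.2, 7.5]
gripper_width: 40.5
gripper_force: 6.1
```

Request:
send_rows:
  targets: "0 0 0 0 0 0 10;0 0 0 0 0 0 10;0 0 0 0 0 0 10;0 0 0 0 0 0 10;0 0 0 0 0 0 10;0 0 0 0 0 0 10;0 0 0 0 0 0 10;0 0 0 0 0 0 10"
  grip_force: 30

```text
time_s: 4.42
ee_pos: [585.8, -22.3, 134.2]
ee_rot: [180.0, 0.0, 103.8]
force: [-3.0, -0.5, 8.8]
gripper_width: 35.2
gripper_force: 30.1
```

Request:
send_rows:
  targets: "0 0 -0.005 0 0 0 10;0 0 -0.015 0 0 0 10;0 0 -0.03 0 0 0 10;0 0 -0.05 0 0 0 10;0 0 -0.07 0 0 0 10;0 0 -0.09 0 0 0 10;0 0 -0.11 0 0 0 10;0 0 -0.11 0 0 0 10;0 0 -0.11 0 0 0 10"

```text
time_s: 5.17
ee_pos: [586.1, -22.1, 243.2]
ee_rot: [179.9, 0.0, 103.8]
force: [0.0, 0.8, -1.8]
gripper_width: 35.3
gripper_force: 30.0
```

```bash
python3 - <<'E'
from h import *
M=np.array([478,312.7]); 
rows(([*M,240],[180,0,177.2]),([*M,90],[180,0,177.2]))
f=grab("top","t2")
E
```

```text
at [586.1 -22.1 243.2] [179.9   0.  103.8] w 35.3 gf 30.0 F [ 0.   0.8 -1.8] t 5.2 q [ -3.  18.  85.   0.  76. -17.]
[ 0.3509 -0.0252  0.003 ] [  0.1   0.1 -73.4]
[ 0.351  -0.0254  0.153 ] [  0.1   0.1 -73.4]
```

View pics/t2.png

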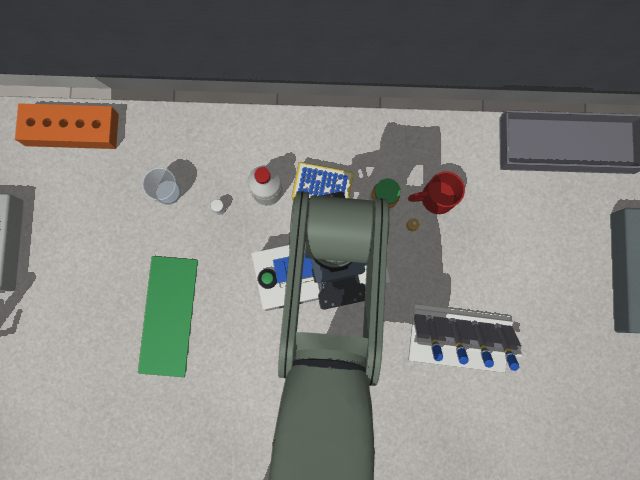

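Request:
send_rows:
  targets: "0.351 -0.025 0 0 0 -73.4 10;0.351 -0.025 0 0 0 -73.4 10;0.351 -0.025 0 0 0 -73.4 10;0.351 -0.025 0 0 0 -73.4 10;0.351 -0.025 0 0 0 -73.4 10;0.351 -0.025 0 0 0 -73.4 10;0.351 -0.025 0 0 0 -73.4 10;0.351 -0.025 0 0 0 -73.4 10;0.351 -0.025 0 0 0 -73.4 10;0.351 -0.025 0 0 0 -73.4 10;0.351 -0.025 0 0 0 -73.4 10;0.351 -0.025 0 0 0 -73.4 10"

```text
time_s: 6.22
ee_pos: [476.5, 312.9, 240.4]
ee_rot: [-179.9, -0.2, 177.3]
force: [0.1, 0.4, -2.4]
gripper_width: 35.0
gripper_force: 30.0
```

Request:
send_rows:
  targets: "0 0 0 0 0 0 10;0 0 0 0 0 0 10"

```text
time_s: 6.38
ee_pos: [477.4, 312.3, 241.5]
ee_rot: [-179.9, -0.1, 177.1]
force: [0.5, 0.4, -1.6]
gripper_width: 35.3
gripper_force: 30.0
```

```bash
python3 - <<'E'
from h import *
M=np.array([478,312.7]); 
rows(([*M,60],[180,0,177.2]))
f=grab("wrist","w3")
E
```

```text
at [477.4 312.3 241.5] [-179.9   -0.1  177.1] w 35.3 gf 30.0 F [ 0.5  0.4 -1.6] t 6.4 q [ 32.  17.  87.   0.  76. -55.]
[-0.0008  0.0006  0.1815] [-0.1 -0.1 -0.1]
```

View pics/w3.png

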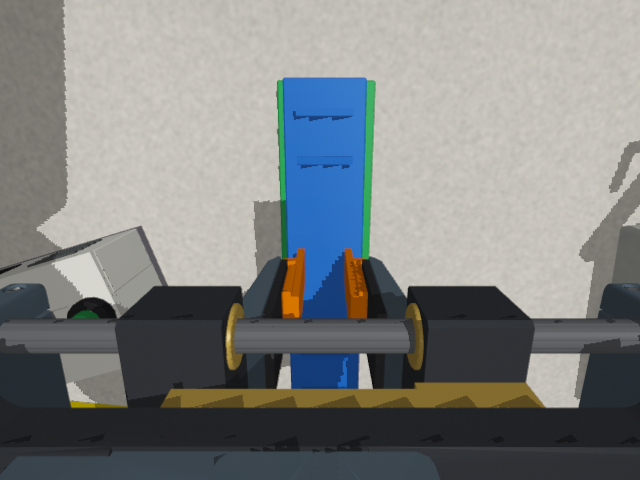

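The cover is held, tabs pinched, centred over the mat (cover columns 284–366, mat 278–375). Lowering it now.

Request:
send_rows:
  targets: "0 0 0.04 0 0 0 10;0 0 0.08 0 0 0 10;0 0 0.12 0 0 0 10;0 0 0.15 0 0 0 10;0 0 0.175 0 0 0 10;0 0 0.185 0 0 0 10;0 0 0.19 0 0 0 10;0 0 0.193 0 0 0 10;0 0 0.195 0 0 0 10;0 0 0.195 0 0 0 10"

```text
time_s: 7.27
ee_pos: [478.7, 313.3, 48.8]
ee_rot: [179.9, 0.1, 177.2]
force: [-0.4, 0.4, -1.0]
gripper_width: 35.4
gripper_force: 30.0
```

Request:
send_rows:
  targets: "0 0 0.001 0 0 0 10;0 0 0.002 0 0 0 10;0 0 0.003 0 0 0 10;0 0 0.003 0 0 0 10;0 0 0.003 0 0 0 10"

```text
time_s: 7.68
ee_pos: [478.4, 313.3, 46.2]
ee_rot: [179.9, 0.1, 177.2]
force: [-1.0, -0.2, 4.2]
gripper_width: 35.1
gripper_force: 30.0
```

Contact. Opening and rising.

Request:
send_rows:
  targets: "0 0 0 0 0 0 40;0 0 0 0 0 0 70;0 0 0 0 0 0 100;0 0 0 0 0 0 100;0 0 0 0 0 0 100;0 0 0 0 0 0 100;0 0 0 0 0 0 100;0 0 0 0 0 0 100"

```text
time_s: 8.35
ee_pos: [477.6, 312.8, 44.3]
ee_rot: [-180.0, -0.0, 177.2]
force: [0.3, 0.1, 0.7]
gripper_width: 80.0
gripper_force: 0.0
```

Request:
send_rows:
  targets: "0 0 -0.03 0 0 0 100;0 0 -0.07 0 0 0 100;0 0 -0.11 0 0 0 100;0 0 -0.15 0 0 0 100;0 0 -0.19 0 0 0 100;0 0 -0.23 0 0 0 100;0 0 -0.23 0 0 0 100;0 0 -0.23 0 0 0 100"

```text
time_s: 9.02
ee_pos: [478.7, 313.4, 277.3]
ee_rot: [179.8, 0.3, 177.2]
force: [0.4, -0.5, -0.3]
gripper_width: 91.2
gripper_force: 0.0
```

```bash
python3 - <<'E'
from h import *
# rack: fit from head centres
H=np.array([[421.6,-233.0],[417.2,-280.4],[412.5,-328.5],[407.6,-376.6]])
d=H[0]-H[3]; yaw=np.degrees(np.arctan2(-d[0],d[1])); y=np.radians(yaw); print("rackyaw",yaw)
rx=np.array([np.cos(y),np.sin(y),0]); ax=-.5*rx+np.array([0,0,np.sqrt(.75)]); ty=np.array([-np.sin(y),np.cos(y),0])
Z=-ax; X=-ty; Y=np.cross(Z,X); T=np.c_[X,Y,Z]; print(T, R.from_matrix(T).as_euler("xyz",degrees=True))
s=env.state()
c=H.mean(0)
rows(([*c,300],T))
E
```

```text
rackyaw -5.568341839267208
[[-0.097  -0.8619  0.4976]
 [-0.9953  0.084  -0.0485]
 [-0.     -0.5    -0.866 ]] [-150.        0.      -95.5683]
at [478.7 313.4 277.3] [179.8   0.3 177.2] w 91.2 gf 0.0 F [ 0.4 -0.5 -0.3] t 9.0 q [ 32.  16.  84.   0.  80. -55.]
[ 0.0336 -0.6204 -0.0251] [ 23.9 -22.4 -85.2]
```

```bash
cat >> h.py <<'E'
yk=np.radians(-5.57); rx=np.array([np.cos(yk),np.sin(yk),0]); ry=np.array([-np.sin(yk),np.cos(yk),0])
ax=-.5*rx+np.array([0,0,np.sqrt(.75)])
TR=np.c_[ry,np.cross(-ax,ry),-ax]   # tool at rack
E
python3 - <<'E'
from h import *
c=np.array([414.7+2,-304.6,138.9])
print(R.from_matrix(TR).as_euler("xyz",degrees=True))
rows((c+100*ax,TR))
a=grab("top")
for ar,r,k in blobs(a,"blue",500): print(ar,onz(a,r[0],9),[onz(a,p,9)[:2] for p in cv2.boxPoints(r)])
for ar,r,k in blobs(a,"green",1500): print(ar,onz(a,r[0],4))
E
```

```text
[150.     0.    84.43]
at [478.7 313.4 277.3] [179.8   0.3 177.2] w 91.2 gf 0.0 F [ 0.4 -0.5 -0.3] t 9.0 q [ 32.  16.  84.   0.  80. -55.]
[ 0.082  -0.6181  0.0492] [-22.7 -24.2  90.4]
1221.0 [476.5088 312.0778   9.    ] [array([377.6053, 338.1532]), array([580.788 , 329.0993]), array([577.4337, 285.4695]), array([374.3391, 295.4007])]
2411.5 [476.8435 312.6353   4.    ]
```

Request:
send_rows:
  targets: "0.082 -0.618 0.049 -22.7 -24.2 90.4 100;0.082 -0.618 0.049 -22.7 -24.2 90.4 100;0.082 -0.618 0.049 -22.7 -24.2 90.4 100;0.082 -0.618 0.049 -22.7 -24.2 90.4 100;0.082 -0.618 0.049 -22.7 -24.2 90.4 100;0.082 -0.618 0.049 -22.7 -24.2 90.4 100;0.082 -0.618 0.049 -22.7 -24.2 90.4 100;0.082 -0.618 0.049 -22.7 -24.2 90.4 100;0.082 -0.618 0.049 -22.7 -24.2 90.4 100;0.082 -0.618 0.049 -22.7 -24.2 90.4 100;0.082 -0.618 0.049 -22.7 -24.2 90.4 100;0.082 -0.618 0.049 -22.7 -24.2 90.4 100"

```text
time_s: 10.07
ee_pos: [386.0, -178.6, 233.3]
ee_rot: [153.0, 2.4, 93.9]
force: [1.5, 0.3, -0.5]
gripper_width: 91.1
gripper_force: 0.0
```

```bash
python3 - <<'E'
from h import *
c=np.array([414.7+2,-304.6,138.9])
rows((c+100*ax,TR))
E
```

```text
at [ 386.  -178.6  233.3] [153.    2.4  93.9] w 91.1 gf 0.0 F [ 1.5  0.3 -0.5] t 10.1 q [-39.  -8. 122.  23.  46. -57.]
[-0.1192 -0.03   -0.001 ] [-2.8 -2.4  9.4]
```

Request:
send_rows:
  targets: "-0.115 -0.03 -0.001 -2.4 -2 8.5 100;-0.115 -0.03 -0.001 -2.4 -2 8.5 100;-0.115 -0.03 -0.001 -2.4 -2 8.5 100;-0.115 -0.03 -0.001 -2.4 -2 8.5 100;-0.115 -0.03 -0.001 -2.4 -2 8.5 100;-0.115 -0.03 -0.001 -2.4 -2 8.5 100;-0.115 -0.03 -0.001 -2.4 -2 8.5 100"

```text
time_s: 10.65
ee_pos: [369.4, -292.9, 226.7]
ee_rot: [150.4, 0.2, 85.9]
force: [0.6, 0.1, -0.6]
gripper_width: 91.2
gripper_force: 0.0
```

```bash
python3 - <<'E'
from h import *
c=np.array([414.7+2,-304.6,138.9])
rows((c+100*ax,TR))
f=grab("wrist","w4"); print(f["eye"],f["attitude"])
for a,r,k in blobs(f,"blue",60): print(a,np.array(r[0]),r[1],r[2])
for i in (-72,-24,24,72): print(np.array(proj(f,c+i*ry)),np.array(proj(f,c+i*ry+20*ax)))
E
```

```text
at [ 369.4 -292.9  226.7] [150.4   0.2  85.9] w 91.2 gf 0.0 F [ 0.6  0.1 -0.6] t 10.7 q [-56.  -1. 118.  31.  48. -70.]
[-0.007  -0.0023  0.0001] [-0.4 -0.6  1.4]
[ 291.6175 -209.6316  374.3002] [-15.7    -29.5189  -4.0728]
659.0 [321.  279.5] (35.0, 24.0) 90.0
575.5 [322.  217.5] (31.0, 24.0) 90.0
502.5 [323.75 149.75] (24.74873924255371, 25.455846786499023) 45.0
[320.3226 333.8667] [319.8289 347.5685]
[321.5773 277.5653] [321.1508 287.8627]
[322.9444 216.2204] [322.6001 222.4068]
[324.4397 149.1226] [324.1959 150.3281]
```

View pics/w4.png

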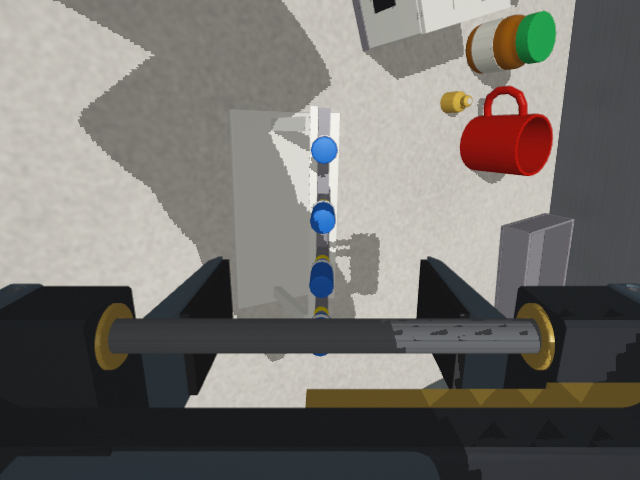

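Three heads visible at (324,150), (322,218), (321,280) plus a fourth behind the rod. All lie within 1 px or so of the prediction, so I grasp the first (rack y=+72).

```bash
cat >> h.py <<'E'
C=np.array([416.7,-304.6,138.9])-0.4*TR[:,1]
E
python3 - <<'E'
from h import *
rows((C+72*ry+50*ax,TR))
E
```

```text
at [ 369.6 -292.9  227.1] [150.4   0.2  85.9] w 91.2 gf 0.0 F [0.  0.1 0.6] t 10.7 q [-56.  -1. 118.  31.  48. -70.]
[ 0.0645 -0.001   0.051 ] [-0.4 -0.6  1.4]
```

Request:
send_rows:
  targets: "0.03 -0.001 0.02 -0.4 -0.6 1.4 100;0.0645 -0.001 0.051 -0.4 -0.6 1.4 80;0.0645 -0.001 0.051 -0.4 -0.6 1.4 60;0.0645 -0.001 0.051 -0.4 -0.6 1.4 60;0.0645 -0.001 0.051 -0.4 -0.6 1.4 60;0.0645 -0.001 0.051 -0.4 -0.6 1.4 60"

```text
time_s: 11.2
ee_pos: [399.3, -233.1, 183.9]
ee_rot: [149.8, 0.2, 84.3]
force: [-0.0, -0.3, 0.0]
gripper_width: 60.7
gripper_force: 0.0
```

```bash
python3 - <<'E'
from h import *
rows((C+72*ry-14*ax,TR))
E
```

```text
at [ 399.3 -233.1  183.9] [149.8   0.2  84.3] w 60.7 gf 0.0 F [-0.  -0.3  0. ] t 11.2 q [-45.  -1. 126.  33.  36. -63.]
[ 0.0029 -0.0022  0.0651] [0.2 0.3 0. ]
```

Request:
send_rows:
  targets: "0.001 -0.001 0.02 0.2 0.3 0 60;0.002 -0.001 0.05 0.2 0.3 0 60;0.002 -0.001 0.065 0.2 0.3 0 60;0.002 -0.001 0.065 0.2 0.3 0 60;0.002 -0.001 0.065 0.2 0.3 0 30;0.002 -0.001 0.065 0.2 0.3 0 5;0.002 -0.001 0.065 0.2 0.3 0 5;0.002 -0.001 0.065 0.2 0.3 0 5;0.002 -0.001 0.065 0.2 0.3 0 5;0.002 -0.001 0.065 0.2 0.3 0 5;0.002 -0.001 0.065 0.2 0.3 0 5"
  grip_force: 20

```text
time_s: 12.12
ee_pos: [430.5, -233.9, 126.6]
ee_rot: [150.1, -0.1, 84.4]
force: [-3.3, -0.6, 4.0]
gripper_width: 17.6
gripper_force: 20.0
```

```bash
python3 - <<'E'
from h import *
rows((C+72*ry-14*ax,TR),(C+72*ry+106*ax,TR))
E
```

```text
at [ 430.5 -233.9  126.6] [150.1  -0.1  84.4] w 17.6 gf 20.0 F [-3.3 -0.6  4. ] t 12.1 q [-42.   6. 129.  42.  26. -71.]
[ 0.0003 -0.0002 -0.0001] [-0.1 -0.1 -0. ]
[ 0.0005 -0.0003 -0.1201] [-0.1 -0.1 -0. ]
```

Request:
send_rows:
  targets: "0 0 -0.005 0 0 0 5;0 0 -0.02 0 0 0 5;0 0 -0.04 0 0 0 5;0 0 -0.065 0 0 0 5;0 0 -0.09 0 0 0 5;0 0 -0.12 0 0 0 5;0 0 -0.15 0 0 0 5;0 0 -0.15 0 0 0 5;0 0 -0.15 0 0 0 5"

```text
time_s: 12.87
ee_pos: [355.6, -227.2, 257.4]
ee_rot: [150.0, 0.0, 84.4]
force: [-0.1, 0.2, -0.6]
gripper_width: 17.8
gripper_force: 20.0
```

```bash
cat >> h.py <<'E'
ys=np.radians(13.8); S=np.array([585.5,-21.6,0]); sy=np.array([-np.sin(ys),np.cos(ys),0]); UP=[180,0,103.8]
def cell(y,z): return S+y*sy+[0,0,z]
E
python3 - <<'E'
from h import *
rows((cell(69,290),UP),(cell(-69,290),UP))
E
```

```text
at [ 355.6 -227.2  257.4] [150.    0.   84.4] w 17.8 gf 20.0 F [-0.1  0.2 -0.6] t 12.9 q [-51.  -9. 121.  28.  50. -59.]
[0.2922 0.1772 0.0646] [ 29.7   5.1 -19. ]
[0.162  0.2169 0.0875] [ 29.7   5.1 -19. ]
```

Request:
send_rows:
  targets: "0.292 0.177 0.065 29.7 5.1 -19 5;0.292 0.177 0.065 29.7 5.1 -19 5;0.292 0.177 0.065 29.7 5.1 -19 5;0.292 0.177 0.065 29.7 5.1 -19 5;0.292 0.177 0.065 29.7 5.1 -19 5;0.292 0.177 0.065 29.7 5.1 -19 5;0.292 0.177 0.065 29.7 5.1 -19 5;0.292 0.177 0.065 29.7 5.1 -19 5;0.292 0.177 0.065 29.7 5.1 -19 5;0.292 0.177 0.065 29.7 5.1 -19 5;0.292 0.177 0.065 29.7 5.1 -19 5;0.292 0.177 0.065 29.7 5.1 -19 5"

```text
time_s: 13.87
ee_pos: [568.3, 45.7, 286.7]
ee_rot: [-179.7, -0.2, 103.9]
force: [-0.1, -1.0, -1.3]
gripper_width: 17.6
gripper_force: 20.0
```

```bash
python3 - <<'E'
from h import *
rows((cell(69,137),UP))
f=grab("wrist","w5"); print(proj(f,cell(69,170)),proj(f,cell(69,92)),proj(f,cell(123,119)))
E
```

```text
at [568.3  45.7 286.7] [-179.7   -0.2  103.9] w 17.6 gf 20.0 F [-0.1 -1.  -1.3] t 13.9 q [  3.  16.  83.   0.  82. -11.]
[-0.001   0.0014  0.1497] [-0.3 -0.2  0.1]
(np.float64(324.68151071715755), np.float64(232.30214796686923)) (np.float64(325.0575569405187), np.float64(211.90246721452888)) (np.float64(325.0711158128653), np.float64(158.03434609694852))
```

View pics/w5.png

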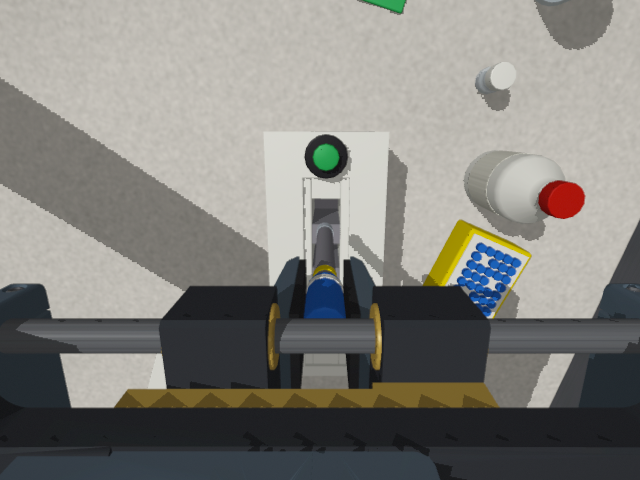

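The electrode hangs straight, foot at (325,228) over the cell opening (312–341 columns). Lowering.

Request:
send_rows:
  targets: "-0.001 0.001 0.03 -0.3 -0.2 0.1 5;-0.001 0.001 0.06 -0.3 -0.2 0.1 5;-0.001 0.001 0.085 -0.3 -0.2 0.1 5;-0.001 0.001 0.11 -0.3 -0.2 0.1 5;-0.001 0.001 0.13 -0.3 -0.2 0.1 5;-0.001 0.001 0.145 -0.3 -0.2 0.1 5;-0.001 0.001 0.15 -0.3 -0.2 0.1 5;-0.001 0.001 0.152 -0.3 -0.2 0.1 5;-0.001 0.001 0.154 -0.3 -0.2 0.1 5;-0.001 0.001 0.154 -0.3 -0.2 0.1 5"

```text
time_s: 14.75
ee_pos: [570.5, 45.1, 135.4]
ee_rot: [179.7, 0.0, 103.8]
force: [-0.1, 0.2, -0.6]
gripper_width: 17.4
gripper_force: 20.0
```

Request:
send_rows:
  targets: "0 0 0.001 0 0 0 5;0 0 0.002 0 0 0 5;0 0 0.003 0 0 0 5;0 0 0.003 0 0 0 5"

```text
time_s: 15.08
ee_pos: [570.8, 45.6, 132.8]
ee_rot: [179.6, 0.0, 103.8]
force: [-0.2, -0.2, 5.3]
gripper_width: 17.3
gripper_force: 20.0
```

Request:
send_rows:
  targets: "0 0 0 0 0 0 30;0 0 0 0 0 0 40;0 0 0 0 0 0 45;0 0 0 0 0 0 45;0 0 -0.03 0 0 0 45;0 0 -0.07 0 0 0 45;0 0 -0.11 0 0 0 45;0 0 -0.15 0 0 0 60;0 0 -0.15 0 0 0 60;0 0 -0.15 0 0 0 60"

```text
time_s: 15.92
ee_pos: [570.7, 45.5, 284.1]
ee_rot: [179.4, 0.1, 103.8]
force: [0.3, 0.1, -0.8]
gripper_width: 54.4
gripper_force: 0.0
```

```bash
python3 - <<'E'
from h import *
rows((C+24*ry+70*ax,TR))
f=grab("wrist","w6")
E
```

```text
at [570.7  45.5 284.1] [179.4   0.1 103.8] w 54.4 gf 0.0 F [ 0.3  0.1 -0.8] t 15.9 q [  3.  16.  83.   0.  80. -10.]
[-0.2688 -0.2592  0.0825] [-29.1  -5.1  18.9]
```

View pics/w6.png

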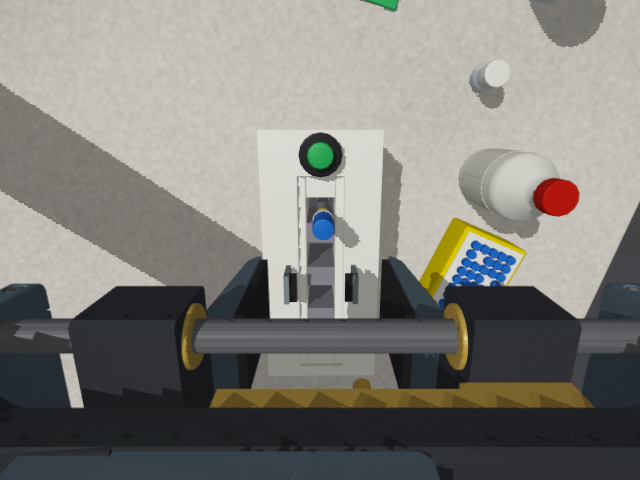

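The electrode stands in cell y=69 (head at (322,225)). Next one.

Request:
send_rows:
  targets: "-0.269 -0.259 0.0825 -29.1 -5.1 18.9 60;-0.269 -0.259 0.0825 -29.1 -5.1 18.9 60;-0.269 -0.259 0.0825 -29.1 -5.1 18.9 60;-0.269 -0.259 0.0825 -29.1 -5.1 18.9 60;-0.269 -0.259 0.0825 -29.1 -5.1 18.9 60;-0.269 -0.259 0.0825 -29.1 -5.1 18.9 60;-0.269 -0.259 0.0825 -29.1 -5.1 18.9 60;-0.269 -0.259 0.0825 -29.1 -5.1 18.9 60;-0.269 -0.259 0.0825 -29.1 -5.1 18.9 60;-0.269 -0.259 0.0825 -29.1 -5.1 18.9 60;-0.269 -0.259 0.0825 -29.1 -5.1 18.9 60;-0.269 -0.259 0.0825 -29.1 -5.1 18.9 60"

```text
time_s: 16.97
ee_pos: [381.2, -277.0, 195.9]
ee_rot: [150.5, -0.1, 84.3]
force: [0.4, 0.9, 0.4]
gripper_width: 54.9
gripper_force: 0.0
```

Request:
send_rows:
  targets: "0 0 0 0 0 0 60;0 0 0 0 0 0 60;0 0 0 0 0 0 60"

```text
time_s: 17.22
ee_pos: [383.1, -276.1, 198.0]
ee_rot: [150.4, 0.1, 84.6]
force: [-0.1, -0.5, -0.7]
gripper_width: 54.4
gripper_force: 0.0
```

```bash
python3 - <<'E'
from h import *
rows((C+24*ry-14*ax,TR))
E
```

```text
at [ 383.1 -276.1  198. ] [150.4   0.1  84.6] w 54.4 gf 0.0 F [-0.1 -0.5 -0.7] t 17.2 q [-52.  -0. 122.  33.  41. -68.]
[-0.0011  0.0019  0.0833] [-0.4 -0.   0.2]
```

Request:
send_rows:
  targets: "-0.001 0.002 0.03 -0.4 0 0.2 60;-0.001 0.002 0.06 -0.4 0 0.2 60;-0.001 0.002 0.083 -0.4 0 0.2 60;-0.001 0.002 0.083 -0.4 0 0.2 60;-0.001 0.002 0.083 -0.4 0 0.2 60;-0.001 0.002 0.083 -0.4 0 0.2 30;-0.001 0.002 0.083 -0.4 0 0.2 5;-0.001 0.002 0.083 -0.4 0 0.2 5;-0.001 0.002 0.083 -0.4 0 0.2 5;-0.001 0.002 0.083 -0.4 0 0.2 5;-0.001 0.002 0.083 -0.4 0 0.2 5;-0.001 0.002 0.083 -0.4 0 0.2 5"
  grip_force: 20

```text
time_s: 18.22
ee_pos: [425.1, -283.1, 127.4]
ee_rot: [149.9, 0.0, 84.2]
force: [-1.6, -0.1, 3.6]
gripper_width: 17.5
gripper_force: 20.0
```

```bash
python3 - <<'E'
from h import *
rows((C+24*ry-14*ax,TR))
E
```

```text
at [ 425.1 -283.1  127.4] [149.9   0.   84.2] w 17.5 gf 20.0 F [-1.6 -0.1  3.6] t 18.2 q [-48.   9. 125.  43.  30. -77.]
[ 0.0018 -0.0001  0.0009] [ 0.1  0.1 -0.2]
```

Request:
send_rows:
  targets: "0 0 -0.005 0 0 0 5;0 0 -0.02 0 0 0 5;0 0 -0.04 0 0 0 5;0 0 -0.065 0 0 0 5;0 0 -0.09 0 0 0 5;0 0 -0.12 0 0 0 5;0 0 -0.15 0 0 0 5;0 0 -0.15 0 0 0 5;0 0 -0.15 0 0 0 5"

```text
time_s: 18.97
ee_pos: [349.7, -275.8, 258.1]
ee_rot: [149.9, 0.1, 84.2]
force: [0.7, -0.9, -1.0]
gripper_width: 17.5
gripper_force: 20.0
```

```bash
python3 - <<'E'
from h import *
rows((cell(23,290),UP))
E
```

```text
at [ 349.7 -275.8  258.1] [149.9   0.1  84.2] w 17.5 gf 20.0 F [ 0.7 -0.9 -1. ] t 19.0 q [-57.  -6. 118.  30.  52. -66.]
[0.2984 0.1903 0.0727] [ 29.8   5.3 -19.1]
```

Request:
send_rows:
  targets: "0.298 0.19 0.073 29.8 5.3 -19.1 5;0.298 0.19 0.073 29.8 5.3 -19.1 5;0.298 0.19 0.073 29.8 5.3 -19.1 5;0.298 0.19 0.073 29.8 5.3 -19.1 5;0.298 0.19 0.073 29.8 5.3 -19.1 5;0.298 0.19 0.073 29.8 5.3 -19.1 5;0.298 0.19 0.073 29.8 5.3 -19.1 5;0.298 0.19 0.073 29.8 5.3 -19.1 5;0.298 0.19 0.073 29.8 5.3 -19.1 5;0.298 0.19 0.073 29.8 5.3 -19.1 5;0.298 0.19 0.073 29.8 5.3 -19.1 5;0.298 0.19 0.073 29.8 5.3 -19.1 5"

```text
time_s: 19.97
ee_pos: [579.3, 1.1, 286.8]
ee_rot: [-179.7, -0.2, 103.9]
force: [-0.8, -0.2, -0.2]
gripper_width: 17.5
gripper_force: 20.0
```

Request:
send_rows:
  targets: "0 0 0 0 0 0 5;0 0 0 0 0 0 5"

```text
time_s: 20.13
ee_pos: [579.1, -0.1, 288.5]
ee_rot: [-179.9, -0.2, 103.8]
force: [0.1, 0.5, -0.3]
gripper_width: 17.4
gripper_force: 20.0
```

```bash
python3 - <<'E'
from h import *
rows((cell(23,133),UP))
E
```

```text
at [579.1  -0.1 288.5] [-179.9   -0.2  103.8] w 17.4 gf 20.0 F [ 0.1  0.5 -0.3] t 20.1 q [ -1.  17.  81.   0.  82. -15.]
[0.     0.0013 0.1555] [-0.1 -0.2 -0. ]
```

Request:
send_rows:
  targets: "0 0.001 0.03 0 0 0 5;0 0.001 0.06 0 0 0 5;0 0.001 0.085 0 0 0 5;0 0.001 0.11 0 0 0 5;0 0.001 0.13 0 0 0 5;0 0.001 0.145 0 0 0 5;0 0.001 0.152 0 0 0 5;0 0.001 0.154 0 0 0 5;0 0.001 0.156 0 0 0 5;0 0.001 0.157 0 0 0 5;0 0.001 0.157 0 0 0 5;0 0.001 0.157 0 0 0 5"

```text
time_s: 21.13
ee_pos: [581.3, 1.5, 133.8]
ee_rot: [179.9, -0.1, 103.8]
force: [-1.8, 0.3, 6.2]
gripper_width: 17.4
gripper_force: 20.0
```

Contact. Releasing and rising.

Request:
send_rows:
  targets: "0 0 0 0 0 0 30;0 0 0 0 0 0 40;0 0 0 0 0 0 45;0 0 0 0 0 0 45;0 0 -0.03 0 0 0 45;0 0 -0.07 0 0 0 45;0 0 -0.11 0 0 0 45;0 0 -0.15 0 0 0 60;0 0 -0.15 0 0 0 60;0 0 -0.15 0 0 0 60"

```text
time_s: 21.97
ee_pos: [582.3, 1.4, 284.5]
ee_rot: [179.7, -0.1, 103.9]
force: [-0.2, -0.3, -1.2]
gripper_width: 54.1
gripper_force: 0.0
```

```bash
python3 - <<'E'
from h import *
rows((C-24*ry+70*ax,TR))
f=grab("wrist")
for a,r,k in blobs(f,"blue",60): print(a,np.array(r[0]),onz(f,r[0],160))
print(cell(69,160),cell(23,160))
E
```

```text
at [582.3   1.4 284.5] [179.7  -0.1 103.9] w 54.1 gf 0.0 F [-0.2 -0.3 -1.2] t 22.0 q [ -1.  17.  82.   0.  81. -15.]
[-0.2684 -0.2759  0.083 ] [-29.4  -5.2  18.9]
1874.0 [470.602  262.6465] [708.4313   2.5992 160.    ]
978.5 [493.1288 222.8351] [714.5853  39.0145 160.    ]
460.0 [322.  222.5] [580.7582   6.5657 160.    ]
413.5 [323.25 171.25] [572.0257  46.4125 160.    ]
60.5 [500.2501 247.75  ] [727.706   20.6074 160.    ]
[569.0412  45.4083 160.    ] [580.0137   0.7361 160.    ]
```

Both stand. Third electrode.

Request:
send_rows:
  targets: "-0.268 -0.276 0.083 -29.4 -5.2 18.9 60;-0.268 -0.276 0.083 -29.4 -5.2 18.9 60;-0.268 -0.276 0.083 -29.4 -5.2 18.9 60;-0.268 -0.276 0.083 -29.4 -5.2 18.9 60;-0.268 -0.276 0.083 -29.4 -5.2 18.9 60;-0.268 -0.276 0.083 -29.4 -5.2 18.9 60;-0.268 -0.276 0.083 -29.4 -5.2 18.9 60;-0.268 -0.276 0.083 -29.4 -5.2 18.9 60;-0.268 -0.276 0.083 -29.4 -5.2 18.9 60;-0.268 -0.276 0.083 -29.4 -5.2 18.9 60;-0.268 -0.276 0.083 -29.4 -5.2 18.9 60;-0.268 -0.276 0.083 -29.4 -5.2 18.9 60"

```text
time_s: 23.02
ee_pos: [375.8, -324.3, 195.7]
ee_rot: [150.5, -0.2, 84.3]
force: [-0.3, 0.5, -0.4]
gripper_width: 54.7
gripper_force: 0.0
```

Request:
send_rows:
  targets: "0 0 0 0 0 0 60;0 0 0 0 0 0 60;0 0 0 0 0 0 60"

```text
time_s: 23.27
ee_pos: [377.7, -323.3, 197.9]
ee_rot: [150.4, -0.0, 84.6]
force: [-0.6, -0.3, -0.7]
gripper_width: 54.7
gripper_force: 0.0
```

```bash
python3 - <<'E'
from h import *
rows((C-24*ry-14*ax,TR))
f=grab("wrist")
for a,r,k in blobs(f,"blue",60): print(a,np.array(r[0]))
for i in(-24,-72): print(np.array(proj(f,C+i*ry)),np.array(proj(f,C+i*ry+20*ax)))
E
```

```text
at [ 377.7 -323.3  197.9] [150.4  -0.   84.6] w 54.7 gf 0.0 F [-0.6 -0.3 -0.7] t 23.3 q [-57.   3. 119.  34.  44. -74.]
[-0.0018  0.0027  0.0836] [-0.4 -0.1  0.1]
824.0 [328.5 254.5]
376.5 [328.  308.5]
[328.1868 252.3274] [328.263  262.4394]
[327.9038 317.5089] [327.9538 332.2185]
```

Request:
send_rows:
  targets: "-0.001 0.002 0.03 -0.4 0 0.2 60;-0.001 0.0025 0.06 -0.4 0 0.2 60;-0.001 0.0025 0.083 -0.4 0 0.2 60;-0.001 0.0025 0.083 -0.4 0 0.2 60;-0.001 0.0025 0.083 -0.4 0 0.2 60;-0.001 0.0025 0.083 -0.4 0 0.2 30;-0.001 0.0025 0.083 -0.4 0 0.2 5;-0.001 0.0025 0.083 -0.4 0 0.2 5;-0.001 0.0025 0.083 -0.4 0 0.2 5;-0.001 0.0025 0.083 -0.4 0 0.2 5;-0.001 0.0025 0.083 -0.4 0 0.2 5;-0.001 0.0025 0.083 -0.4 0 0.2 5"
  grip_force: 20

```text
time_s: 24.32
ee_pos: [420.3, -330.2, 127.6]
ee_rot: [149.9, -0.1, 84.3]
force: [-0.9, 0.1, 2.8]
gripper_width: 17.4
gripper_force: 20.0
```

Request:
send_rows:
  targets: "0 0 -0.005 0 0 0 5;0 0 -0.02 0 0 0 5;0 0 -0.04 0 0 0 5;0 0 -0.065 0 0 0 5;0 0 -0.09 0 0 0 5;0 0 -0.12 0 0 0 5;0 0 -0.15 0 0 0 5;0 0 -0.15 0 0 0 5;0 0 -0.15 0 0 0 5"

```text
time_s: 25.07
ee_pos: [344.7, -323.1, 258.2]
ee_rot: [149.9, 0.1, 84.2]
force: [-0.4, -0.2, -1.7]
gripper_width: 17.3
gripper_force: 20.0
```

```bash
python3 - <<'E'
from h import *
rows((cell(-23,290),UP))
E
```

```text
at [ 344.7 -323.1  258.2] [149.9   0.1  84.2] w 17.3 gf 20.0 F [-0.4 -0.2 -1.7] t 25.1 q [-62.  -2. 115.  31.  54. -72.]
[0.3025 0.2039 0.081 ] [ 29.8   5.2 -19.1]
```

Request:
send_rows:
  targets: "0.3025 0.204 0.081 29.8 5.2 -19.1 5;0.3025 0.204 0.081 29.8 5.2 -19.1 5;0.3025 0.204 0.081 29.8 5.2 -19.1 5;0.3025 0.204 0.081 29.8 5.2 -19.1 5;0.3025 0.204 0.081 29.8 5.2 -19.1 5;0.3025 0.204 0.081 29.8 5.2 -19.1 5;0.3025 0.204 0.081 29.8 5.2 -19.1 5;0.3025 0.204 0.081 29.8 5.2 -19.1 5;0.3025 0.204 0.081 29.8 5.2 -19.1 5;0.3025 0.204 0.081 29.8 5.2 -19.1 5;0.3025 0.204 0.081 29.8 5.2 -19.1 5;0.3025 0.204 0.081 29.8 5.2 -19.1 5"

```text
time_s: 26.07
ee_pos: [590.7, -43.0, 287.4]
ee_rot: [-179.7, -0.2, 103.9]
force: [-1.0, -1.1, -0.3]
gripper_width: 17.4
gripper_force: 20.0
```

Request:
send_rows:
  targets: "0 0 0 0 0 0 5;0 0 0 0 0 0 5;0 0 0 0 0 0 5"

```text
time_s: 26.32
ee_pos: [590.6, -44.5, 289.5]
ee_rot: [-180.0, -0.2, 103.8]
force: [-0.2, 0.6, -1.2]
gripper_width: 17.4
gripper_force: 20.0
```

```bash
python3 - <<'E'
from h import *
rows((cell(-23,133),UP))
E
```

```text
at [590.6 -44.5 289.5] [-180.    -0.2  103.8] w 17.4 gf 20.0 F [-0.2  0.6 -1.2] t 26.3 q [ -6.  18.  79.   0.  83. -19.]
[-0.      0.0006  0.1565] [-0.  -0.2 -0. ]
```

Request:
send_rows:
  targets: "0 0 0.03 0 0 0 5;0 0 0.06 0 0 0 5;0 0 0.085 0 0 0 5;0 0 0.11 0 0 0 5;0 0 0.13 0 0 0 5;0 0 0.145 0 0 0 5;0 0 0.152 0 0 0 5;0 0 0.154 0 0 0 5;0 0 0.156 0 0 0 5;0 0 0.158 0 0 0 5;0 0 0.158 0 0 0 5;0 0 0.158 0 0 0 5"

```text
time_s: 27.32
ee_pos: [592.1, -43.2, 134.1]
ee_rot: [179.8, -0.1, 103.9]
force: [-2.2, 1.0, 5.3]
gripper_width: 17.6
gripper_force: 20.0
```

Request:
send_rows:
  targets: "0 0 0 0 0 0 30;0 0 0 0 0 0 40;0 0 0 0 0 0 45;0 0 0 0 0 0 45;0 0 -0.03 0 0 0 45;0 0 -0.07 0 0 0 45;0 0 -0.11 0 0 0 45;0 0 -0.15 0 0 0 60;0 0 -0.15 0 0 0 60;0 0 -0.15 0 0 0 60"

```text
time_s: 28.15
ee_pos: [592.7, -43.3, 284.2]
ee_rot: [179.7, -0.1, 103.9]
force: [-0.4, -0.5, 0.2]
gripper_width: 54.7
gripper_force: 0.0
```

```bash
python3 - <<'E'
from h import *
rows((C-72*ry+70*ax,TR))
f=grab("wrist")
for a,r,k in blobs(f,"blue",60): print(a,np.array(r[0]),onz(f,r[0],160))
print(cell(69,160),cell(23,160),cell(-23,160))
E
```

```text
at [592.7 -43.3 284.2] [179.7  -0.1 103.9] w 54.7 gf 0.0 F [-0.4 -0.5  0.2] t 28.1 q [ -5.  18.  80.   0.  82. -19.]
[-0.2677 -0.2912  0.083 ] [-29.4  -5.2  19. ]
1072.5 [499.0432 180.4055] [717.2867  27.4817 160.    ]
1041.0 [470.0047 232.3915] [709.4739 -17.6677 160.    ]
836.0 [483.4794 208.5464] [713.2495   3.4858 160.    ]
464.5 [322.  223.5] [591.3574 -38.9564 160.    ]
431.0 [324.  108.5] [571.9886  46.5538 160.    ]
414.0 [322. 167.] [580.7179   4.5865 160.    ]
67.5 [506.  207.5] [730.3883   8.5571 160.    ]
[569.0412  45.4083 160.    ] [580.0137   0.7361 160.    ] [590.9863 -43.9361 160.    ]
```

Three in. Fourth.

Request:
send_rows:
  targets: "-0.268 -0.291 0.083 -29.4 -5.2 19 60;-0.268 -0.291 0.083 -29.4 -5.2 19 60;-0.268 -0.291 0.083 -29.4 -5.2 19 60;-0.268 -0.291 0.083 -29.4 -5.2 19 60;-0.268 -0.291 0.083 -29.4 -5.2 19 60;-0.268 -0.291 0.083 -29.4 -5.2 19 60;-0.268 -0.291 0.083 -29.4 -5.2 19 60;-0.268 -0.291 0.083 -29.4 -5.2 19 60;-0.268 -0.291 0.083 -29.4 -5.2 19 60;-0.268 -0.291 0.083 -29.4 -5.2 19 60;-0.268 -0.291 0.083 -29.4 -5.2 19 60;-0.268 -0.291 0.083 -29.4 -5.2 19 60"

```text
time_s: 29.2
ee_pos: [371.5, -372.9, 195.1]
ee_rot: [150.5, -0.3, 84.2]
force: [-0.1, 1.1, 0.4]
gripper_width: 55.0
gripper_force: 0.0
```

Request:
send_rows:
  targets: "0 0 0 0 0 0 60;0 0 0 0 0 0 60;0 0 0 0 0 0 60"

```text
time_s: 29.45
ee_pos: [373.7, -371.4, 197.5]
ee_rot: [150.4, -0.0, 84.5]
force: [-0.3, 0.3, -0.6]
gripper_width: 54.8
gripper_force: 0.0
```

```bash
python3 - <<'E'
from h import *
rows((C-72*ry-14*ax,TR))
f=grab("wrist")
for a,r,k in blobs(f,"blue",60): print(a,np.array(r[0]))
for i in(-24,-72): print(np.array(proj(f,C+i*ry)),np.array(proj(f,C+i*ry+20*ax)))
E
```

```text
at [ 373.7 -371.4  197.5] [150.4  -0.   84.5] w 54.8 gf 0.0 F [-0.3  0.3 -0.6] t 29.4 q [-61.   7. 115.  34.  46. -77.]
[-0.0014  0.0022  0.0829] [-0.4 -0.1  0.1]
832.5 [328.5 254. ]
[327.6978 179.806 ] [327.7387 184.1733]
[327.5295 252.1734] [327.5541 262.3187]
```

Request:
send_rows:
  targets: "-0.001 0.002 0.03 -0.4 0 0.2 60;-0.001 0.0025 0.06 -0.4 0 0.2 60;-0.001 0.0025 0.083 -0.4 0 0.2 60;-0.001 0.0025 0.083 -0.4 0 0.2 60;-0.001 0.0025 0.083 -0.4 0 0.2 60;-0.001 0.0025 0.083 -0.4 0 0.2 30;-0.001 0.0025 0.083 -0.4 0 0.2 5;-0.001 0.0025 0.083 -0.4 0 0.2 5;-0.001 0.0025 0.083 -0.4 0 0.2 5;-0.001 0.0025 0.083 -0.4 0 0.2 5;-0.001 0.0025 0.083 -0.4 0 0.2 5;-0.001 0.0025 0.083 -0.4 0 0.2 5"
  grip_force: 20

```text
time_s: 30.5
ee_pos: [416.1, -378.4, 127.3]
ee_rot: [149.9, -0.1, 84.2]
force: [-1.1, 0.4, 3.0]
gripper_width: 17.4
gripper_force: 20.0
```

Request:
send_rows:
  targets: "0 0 -0.005 0 0 0 5;0 0 -0.02 0 0 0 5;0 0 -0.04 0 0 0 5;0 0 -0.065 0 0 0 5;0 0 -0.09 0 0 0 5;0 0 -0.12 0 0 0 5;0 0 -0.15 0 0 0 5;0 0 -0.15 0 0 0 5;0 0 -0.15 0 0 0 5"

```text
time_s: 31.25
ee_pos: [340.7, -371.4, 257.9]
ee_rot: [149.9, 0.1, 84.1]
force: [0.0, -0.9, -0.9]
gripper_width: 17.6
gripper_force: 20.0
```

```bash
python3 - <<'E'
from h import *
rows((cell(-69,290),UP))
E
```

```text
at [ 340.7 -371.4  257.9] [149.9   0.1  84.1] w 17.6 gf 20.0 F [ 0.  -0.9 -0.9] t 31.2 q [-66.   2. 111.  32.  55. -75.]
[0.3079 0.2161 0.0879] [ 29.8   5.2 -19.2]
```

Request:
send_rows:
  targets: "0.308 0.216 0.088 29.8 5.2 -19.2 5;0.308 0.216 0.088 29.8 5.2 -19.2 5;0.308 0.216 0.088 29.8 5.2 -19.2 5;0.308 0.216 0.088 29.8 5.2 -19.2 5;0.308 0.216 0.088 29.8 5.2 -19.2 5;0.308 0.216 0.088 29.8 5.2 -19.2 5;0.308 0.216 0.088 29.8 5.2 -19.2 5;0.308 0.216 0.088 29.8 5.2 -19.2 5;0.308 0.216 0.088 29.8 5.2 -19.2 5;0.308 0.216 0.088 29.8 5.2 -19.2 5;0.308 0.216 0.088 29.8 5.2 -19.2 5;0.308 0.216 0.088 29.8 5.2 -19.2 5"

```text
time_s: 32.25
ee_pos: [601.8, -87.1, 287.0]
ee_rot: [-179.8, -0.2, 104.0]
force: [-1.2, -0.3, -0.5]
gripper_width: 17.4
gripper_force: 20.0
```

Request:
send_rows:
  targets: "0 0 0 0 0 0 5;0 0 0 0 0 0 5;0 0 0 0 0 0 5"

```text
time_s: 32.5
ee_pos: [601.2, -88.9, 289.1]
ee_rot: [-180.0, -0.2, 103.8]
force: [0.7, -0.1, -0.3]
gripper_width: 17.4
gripper_force: 20.0
```

```bash
python3 - <<'E'
from h import *
rows((cell(-69,133),UP))
E
```

```text
at [601.2 -88.9 289.1] [-180.    -0.2  103.8] w 17.4 gf 20.0 F [ 0.7 -0.1 -0.3] t 32.5 q [-10.  19.  77.   0.  83. -23.]
[-0.0003  0.0009  0.1561] [-0.  -0.2 -0. ]
```

Request:
send_rows:
  targets: "0 0 0.03 0 0 0 5;0 0 0.06 0 0 0 5;0 0 0.085 0 0 0 5;0 0 0.11 0 0 0 5;0 0 0.13 0 0 0 5;0 0 0.145 0 0 0 5;0 0 0.152 0 0 0 5;0 0 0.154 0 0 0 5;0 0 0.156 0 0 0 5;0 0 0.158 0 0 0 5;0 0 0.158 0 0 0 5;0 0 0.158 0 0 0 5"

```text
time_s: 33.5
ee_pos: [602.7, -87.8, 133.7]
ee_rot: [179.9, -0.1, 103.9]
force: [-2.0, -0.6, 6.8]
gripper_width: 17.6
gripper_force: 20.0
```

Request:
send_rows:
  targets: "0 0 0 0 0 0 30;0 0 0 0 0 0 40;0 0 0 0 0 0 45;0 0 0 0 0 0 45;0 0 -0.03 0 0 0 45;0 0 -0.07 0 0 0 45;0 0 -0.11 0 0 0 45;0 0 -0.15 0 0 0 45;0 0 -0.15 0 0 0 45;0 0 -0.15 0 0 0 45"

```text
time_s: 34.33
ee_pos: [603.4, -87.9, 284.1]
ee_rot: [179.7, -0.0, 103.9]
force: [0.5, -0.3, 0.2]
gripper_width: 40.8
gripper_force: 0.0
```

```bash
python3 - <<'E'
from h import *
rows((cell(123,200),UP))
f=grab("wrist")
for a,r,k in blobs(f,"blue",60): print(a,np.array(r[0]),onz(f,r[0],160))
a=grab("top","t7")
for ar,r,k in blobs(a,"blue",500): print(ar,onz(a,r[0],9),[onz(a,p,9)[:2] for p in cv2.boxPoints(r)])
cv2.imwrite("pics/t7.png",a["image"])
E
```

```text
at [603.4 -87.9 284.1] [179.7  -0.  103.9] w 40.8 gf 0.0 F [ 0.5 -0.3  0.2] t 34.3 q [ -9.  20.  78.   0.  82. -23.]
[ 0.1916 -0.0018  0.0841] [ 0.3 -0.   0.1]
3383.0 [489.6855 164.5976] [716.5819  -7.4143 160.    ]
622.5 [324.5  43. ] [572.5574  44.8035 160.    ]
455.5 [322.25 104.75] [580.8704   4.1313 160.    ]
449.0 [322.  223.5] [602.1317 -83.573  160.    ]
418.0 [322. 168.] [591.6678 -40.7908 160.    ]
67.5 [491.1 202.3] [728.0714 -34.9292 160.    ]
67.0 [465. 167.] [698.6824 -13.6997 160.    ]
1736.5 [476.5088 312.0778   9.    ] [array([377.6053, 338.1532]), array([580.788 , 329.0993]), array([577.4337, 285.4695]), array([374.3391, 295.4007])]
```

View pics/t7.png

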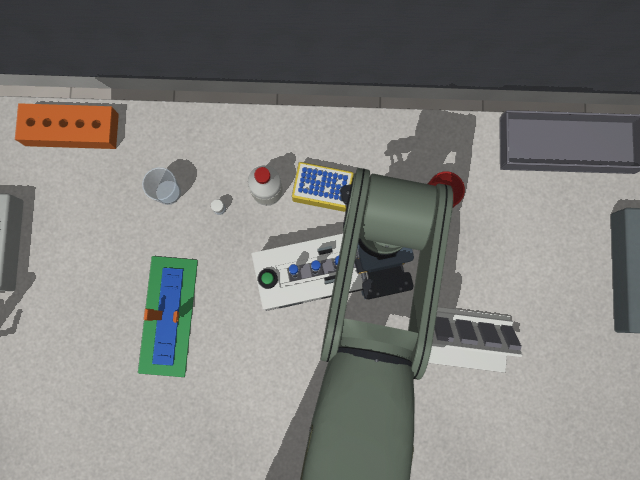

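The rack is empty, the electrodes are in their cells (heads visible at (294,272), (316,268), (337,264)), and the cover is centred on the mat at (168,316). I go to the button.

Request:
send_rows:
  targets: "0.191 -0.002 0.0 0.3 0 0 0;0.191 -0.002 0.0 0.3 0 0 0;0.191 -0.002 0 0.3 0 0 0;0.191 -0.002 0 0.3 0 0 0;0.191 -0.002 0 0.3 0 0 0;0.191 -0.002 0.03 0.3 0 0 0;0.191 -0.002 0.06 0.3 0 0 0;0.191 -0.002 0.084 0.3 0 0 0;0.191 -0.002 0.124 0.3 0 0 0;0.191 -0.002 0.144 0.3 0 0 0;0.191 -0.002 0.144 0.3 0 0 0;0.191 -0.002 0.144 0.3 0 0 0"

```text
time_s: 35.43
ee_pos: [552.9, 97.4, 135.6]
ee_rot: [-179.4, -0.2, 103.9]
force: [0.5, -0.6, 1.3]
gripper_width: 0.8
gripper_force: 0.0
```

```bash
python3 - <<'E'
from h import *
rows((cell(123,113),UP))
E
```

```text
at [552.9  97.4 135.6] [-179.4   -0.2  103.9] w 0.8 gf 0.0 F [ 0.5 -0.6  1.3] t 35.4 q [ 9. 21. 98.  0. 62. -5.]
[-0.0005  0.0035  0.0226] [-0.6 -0.2  0.1]
```

Request:
send_rows:
  targets: "0 0.0035 0.008 -0.6 0 0 0;0 0.0035 0.014 -0.6 0 0 0;0 0.0035 0.018 -0.6 0 0 0;0 0.0035 0.021 -0.6 0 0 0;0 0.0035 0.024 -0.6 0 0 0;0 0.0035 0.026 -0.6 0 0 0;0 0.0035 0.026 -0.6 0 0 0;0 0.0035 0.026 -0.6 0 0 0"

```text
time_s: 36.1
ee_pos: [558.0, 98.5, 113.2]
ee_rot: [179.6, -0.1, 103.9]
force: [-2.5, -0.2, 7.5]
gripper_width: 0.4
gripper_force: 3.9
```

Request:
send_rows:
  targets: "0 0 0.002 0 0 0 0;0 0 0.004 0 0 0 0;0 0 0.004 0 0 0 0;0 0 0.004 0 0 0 0;0 0 0.004 0 0 0 0"

```text
time_s: 36.52
ee_pos: [558.1, 98.5, 112.9]
ee_rot: [179.5, -0.1, 103.9]
force: [-8.7, -1.0, 28.0]
gripper_width: 0.5
gripper_force: 13.9
```

Bottomed out (28 N at 112.9 mm). Retreating.

Request:
send_rows:
  targets: "0 0 -0.01 0 0 0 0;0 0 -0.04 0 0 0 0;0 0 -0.08 0 0 0 0;0 0 -0.12 0 0 0 0;0 0 -0.16 0 0 0 0;0 0 -0.2 0 0 0 0;-0.1 -0.1 -0.2 0 0 0 0;-0.1 -0.1 -0.2 0 0 0 0;-0.1 -0.1 -0.2 0 0 0 0;-0.1 -0.1 -0.2 0 0 0 0;-0.1 -0.1 -0.2 0 0 0 0;-0.1 -0.1 -0.2 0 0 0 0"

```text
time_s: 37.52
ee_pos: [483.5, -23.6, 307.3]
ee_rot: [179.6, -0.2, 103.8]
force: [-0.4, 1.0, -0.1]
gripper_width: 0.1
gripper_force: 0.0
```

```bash
python3 - <<'E'
from h import *
rows()
a=grab("top")
for ar,r,k in blobs(a,"blue",500): print(ar,onz(a,r[0],9),[onz(a,p,9)[:2] for p in cv2.boxPoints(r)])
b=grab("scene"); cv2.imwrite("pics/s8.png",cv2.resize(b["image"][120:360,80:480],(800,480)))
E
```

```text
at [483.5 -23.6 307.3] [179.6  -0.2 103.8] w 0.1 gf 0.0 F [-0.4  1.  -0.1] t 37.5 q [ -4.   7.  91.   0.  81. -18.]
1735.5 [476.5088 312.0778   9.    ] [array([377.6053, 338.1532]), array([580.788 , 329.0993]), array([577.4337, 285.4695]), array([374.3391, 295.4007])]
```

View pics/s8.png

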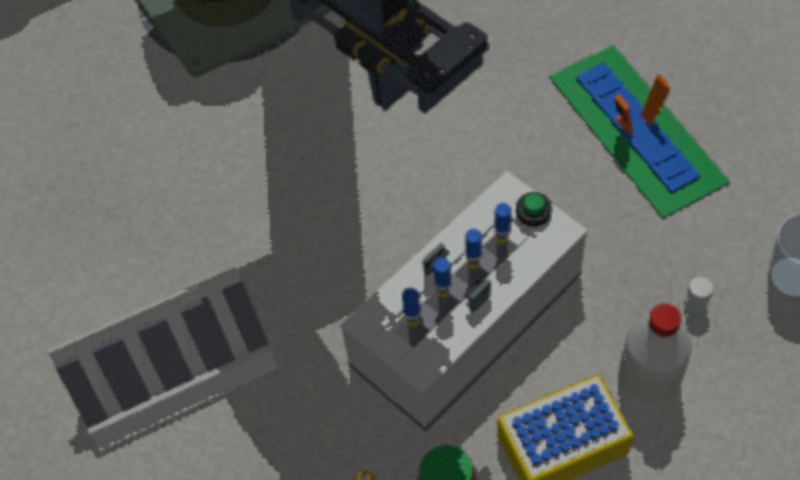

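All four electrodes stand in the station (heads at (411,303), (442,272), (473,243), (503,218)), and the cover lies tabs up on the mat. I hand the job in.

```bash
python3 -c "
from workcell import env
print(env.job_done())"
```

```text
the job is handed in; nothing more can be done
None
```

The cover is lying flat on the mat with its tabs up, all four electrodes are upright in the cells, and the start button was pressed fully down; I handed the job in at about 38 s, but no verdict came back.

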